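# Hang the tool tote on the spring lift hook

## Robot

A 6-joint arm with a two-finger parallel gripper is mounted at the origin on the work surface. World frame = base frame: x ahead of the robot, y to its left, z up, the work surface at z = 0. Lengths are in m, angles in rad, forces in N, time in s.
With the tool pointing down it reaches from about 0.425 to 0.95 m from the base axis. Payload 3.5 kg.
Tool frame: the origin (TCP) lies midway between the tips of the shut fingers; the grasp point (between the pads) lies 19 mm behind it (ctrl.tcp_to_grasp is the distance from the TCP to the grasp point, in m); z points along the fingers, x is the direction in which the jaws open and shut, and the axes are right-handed (so a half turn about z gives the same grasp; the last joint's range is limited). The gripper opens to 85 mm and grips with 20 to 120 N. Pads are 22 mm wide; open, the fingers measure 114 mm over their backs; the gripper's body (76 mm by 85 mm) begins 54 mm behind the grasp point. The pads swing forward as they close: fully open they stand 13 mm farther back than shut.
Start: joints at [-1.423, 0.286, 1.577, -0, 1.279, -0.15], TCP at [0.198, -0.645, 0.231] pointing down, gripper open.
Joint ranges: [-2.77, 2.77], [-0.9, 2.22], [0.21, 2.48], [-1.53, 4.67], [0.24, 2.81], [-2.84, 2.84]. Speed limits (rad/s): [2.79, 2.79, 3.14, 3.14, 3.14, 3.14].

## Interface

Orientations are given as a unit quaternion [x, y, z, w].
In Python, from plant import ctrl, cams, workorder, spotter gives the robot as it stands. The module is installed in compiled form; this text tells all that it offers.
- The arm moves only by the tool send_rows, never from a script. Its argument "motion" is one flat list of numbers, 5 for each row, row after row: the shift along the tool's x, y, z in cm, then the turn about the tool's z in rad, then the finger opening in cm, from 0 to 8.54. In form: [tx, ty, tz, spin, gripper, tx, ty, tz, spin, gripper, ...]. A call has 1 to 12 rows; each row shifts and turns the pose as measured when the row begins, along the tool's axes as they then stand; what a row does not reach is not made up. A row lasts 1/10 s, in which the tool goes at most 50 mm and 8.59 degrees, less where a joint would pass 70% of its speed; a pose out of reach is approached as far as the arm can. A call is refused whole if a number of a shift passes 5 or a number of a turn 0.15, either way. A call with a gripper value outside its range is refused whole. The fingers move at their own pace and stop on an object; "grip_force" is the grip in N (left out, the last holds). Time passes only in rows, so rows that do not move let the fingers close. It gives the time, the measured TCP pose, the force and the opening at its end, in the units of the state.
- ctrl.get_state(): the state, without advancing time (a new reading comes with each control period).
- cams.read_camera(name): name is "scene" or "top" or "wrist"; returns (picture, depth): 480x640x3 uint8, red, green, blue; 480x640 float32, m along the optical axis (not along the pixel's ray), 0 where there is no reading.
- cams.camera_params(name): a dict with "fx", "fy", "cx", "cy" (pixels), "k1" (the pictures are not rectified: a ray, as slopes to the right and down, at radius r is drawn at 1 + k1 r^2 times it, then the intrinsics apply), "xyz" and "attitude" of the camera in the world; the wrist camera has in their place "mount" (4x4, takes a point from camera to tool coordinates, whose origin is the TCP and whose axes are the tool frame's). Camera axes: x right, y down, z forward; pixel columns grow to the right and rows downward; lengths in m; the calibration is good to about 2 mm. A picture is of the moment at which its call begins: read the wrist's pose just before it. camera_params takes no time and is no camera call.
- workorder.sign_off(): hands the job in, once; it reports no verdict.
Trained networks look in the newest picture that a camera, given by its name, has taken for a name from the list of things; names that differ only in an ending like _2 or _b are one class to them, and where a whole thing is asked for, a point or a joint stands for the part that bears it (a point fixed in the world has none). Each returns a list of dicts, best first, with "conf" (0 to 1); they miss things now and then, are a little off and sometimes report something else, mostly with a low value. They report only what shows in the picture. A call takes as long as a camera call. They do not tell look-alikes from the thing itself.
- spotter.trace(target, camera): "mask" (480x640 bool, what is visible of it) and "bbox" ([left, top, width, height] in pixels, round what is visible of it).
The state is a dict: "time": time; "qpos": joint angles; "dq": joint speeds; "joint_efforts": joint torques, N m; "eef_pos": TCP position; "tcp_rot": TCP orientation; "contact_force": force on the tool from outside, world axes, zero at the start; "wrist_torque": the same for the moment, N m; "opening": opening from 0.0 (shut) to 1.0 (fully open).
Only numpy, scipy, OpenCV 4.12 (cv2) and the standard library are available. Lean on these libraries where they do the work, as an engineer would, in place of code of your own. Each camera call takes 0.05 s, during which the arm holds its last target.

## Task

Stand the metal tote on the bench in the hook's line of travel, handle bar crosswise to the hook's arm; then pull the sprung hook down by its black knob, slide it along its rail until it is under the middle of the bar with the tote still standing, and ease it up. Let go only where the spring just balances the tote, so that it neither jumps nor drops, and leave it hanging still and level, well clear of the bench. Never let the hook fly up; leave the jar, ink roller and clear tray where they are.

Things in the scene. Friction and masses are not known exactly. Their poses are not given: they have to be found in the camera images.
- tote_handle (a point): Centre of the tote's handle: a round wooden bar, 14 mm diameter, along x, 134 mm clear between two uprights (8 x 34 mm, 140 mm high) in the middle of the short ends. z is the tote's up. Lies 125 mm above the tote's underside: reads z = 0.125 when it stands on the bench.
- tote: The loose tote, an open sheet-metal tray 150 (x) x 90 (y) mm with walls 45 mm high and the handle bar above; origin at the centre of its underside. A tin and blocks fixed in it reach at most 55 mm above its underside. Mass 0.41 to 0.83 kg, not known beforehand.
- stand: Fixed rail stand. Origin on the bench straight below the middle of the hook's travel; the hook stays at stand x = 0 and travels along stand y. Two posts 310 mm to either side carry a rail along y, 430 mm high, 205 mm behind the origin (+x); their feet begin 145 mm behind it. Yaw varies a little.
- hook_seat (a point): Middle of the top of the hook's level arm; axes as the stand's; 210 mm high when up. Hook: 10 mm round bar in the y-z plane: upright shank 27 mm to -y of this point, arm, lip 25 to 35 mm to +y; open towards +y. Lip's top 14 mm above this point, arm's underside 10 mm below. The tote's bar lying in it has its centre 7 mm above this point.
- hook_knob (a point): Centre of the black knob on the shank's top, to pull the hook by: 40 (stand x) x 24 (y) x 30 mm high, gripped across y; 110 mm above and 27 mm to -y of hook_seat, moving with it; 320 mm high when up. A bar 12 mm wide runs from it in +x to the spring cylinder, 149 mm behind the knob, 355 to 505 mm high. Free above.
- lift (a joint): How far the hook is pulled down, m: 0 fully up (at rest) to 0.135. The spring pulls it up with 3.5 N at 0, growing 0.7 N per 10 mm (about 12 N at 0.12), lightly damped, no latch. With the tote hung on it, it balances somewhere between 0.005 and 0.07, by the tote's mass.
- trolley (a joint): Place of hook and spring along the rail, m, growing towards stand +y, -0.16 to 0.16; stays where left, takes about 1 N to slide. 0: shank above the stand's origin. Starts between -0.14 and -0.03.
- jar_mid (a point): Middle of a glass ink jar with black cap, 72 mm diameter, 85 mm high; leave alone.
- roller_mid (a point): Middle of the rubber barrel of an ink roller (barrel 90 mm long, 42 mm diameter, along its y; wooden handle reaching 150 mm to its -x); leave alone.
- tray_mid (a point): Middle of an empty clear plastic tray, 160 x 80 x 50 mm; leave alone.
Not all that is in view belongs to the job. Of the things that look like the tote, take the one that is farthest from the robot's base at the start.

How it is judged:
On the way:
1. the hook is pulled down and its arm is under the middle of the handle bar while the tote stands on the bench (value of joint lift above 0.09 m and horizontal distance between tote_handle and hook_seat below 0.035 m and z of tote_handle in the frame of hook_seat above 0.004 m and height (world z) of tote_handle below 0.132 m and angle between tote_handle's own z axis and vertical below 0.1 rad), for 0.1 s.
At the end, for the whole second after the job is handed in: The tote hangs on the hook: bar resting in the hook's mouth (within 25 mm of the seat along the arm), middle of the bar within 30 mm of the hook, tote within 15 degrees of level, its underside at least 20 mm above the bench, moving slower than 60 mm/s, and released (height (world z) of tote_handle above 0.145 m and x of tote_handle in the frame of hook_seat between -0.03 and 0.03 m and y of tote_handle in the frame of hook_seat between -0.025 and 0.025 m and z of tote_handle in the frame of hook_seat between 0 and 0.016 m and angle between tote_handle's own z axis and vertical below 0.26 rad and linear speed of tote below 0.06 m/s and contact force between lift and tote above 1 N); the robot touches nothing.
It fails at once if the hook is let fly up (faster than 0.3 m/s) (velocity of joint lift below -0.3 m/s).
It fails at once if the hooked tote jumps or drops (hook faster than 0.06 m/s) when the fingers have let go of the hook (contact force between the fingers and lift below 0.1 N and contact force between lift and tote above 0.5 N and height (world z) of tote_handle above 0.13 m and (velocity of joint lift above 0.06 m/s or velocity of joint lift below -0.06 m/s)).
It fails at once if the ink jar is moved more than 25 mm (distance of jar_mid from where it was at the start of the episode above 0.025 m).
It fails at once if the ink roller is moved more than 25 mm (distance of roller_mid from where it was at the start of the episode above 0.025 m).
It fails at once if the tray is moved more than 25 mm (distance of tray_mid from where it was at the start of the episode above 0.025 m).
It also fails if it takes over 70 s, if anything falls off the work surface, if the arm or the gripper's body presses on something with over 40 N, if the wrist force passes 120 N, or if a joint passes its speed limit or range.

## Working session

There is one attempt and no reset: what is moved stays moved. The work goes in short steps, Python scripts to look and compute and a tool call to move; the robot and the scene stay as the last step left them, time stands still between calls to the robot, and variables do not carry over. Pictures are saved under pics/ and viewed, and the job is handed in when it is done.

Besides the shell and the picture viewer there is one more tool, called as name(argument=value, ...) on one line, values as JSON. send_rows: Moves the arm, as the interface text tells. Its arguments: {"type":"object","properties":{"motion":{"type":"array","items":{"type":"number"}},"grip_force":{"type":"number"}},"required":["motion"]}

```bash
ls; mkdir -p pics; python3 - <<'E'
from plant import ctrl,cams
import cv2,numpy as np
for n in ["scene","top"]:
    im,d=cams.read_camera(n); cv2.imwrite(f"pics/{n}0.png",im[:,:,::-1]); np.savez(f"{n}0.npz",im=im,d=d)
    print(n,cams.camera_params(n))
print(cams.camera_params("wrist"))
print(ctrl.get_state(),ctrl.tcp_to_grasp)
E
```

```text
pics
scene {'fx': 514.0336962812252, 'fy': 514.0336962812252, 'cx': 324.162813608444, 'cy': 240.7808703074708, 'k1': -0.08427245025141872, 'xyz': array([1.31615119, 0.18611475, 1.02810009]), 'attitude': array([ 0.58863097,  0.69822592, -0.31669764, -0.25631378])}
top {'fx': 610.1715968156165, 'fy': 610.1715968156165, 'cx': 319.94971625969634, 'cy': 234.3975541675819, 'k1': -0.09827306313956322, 'xyz': array([0.31859541, 0.03008502, 1.69800967]), 'attitude': array([-0.7055501 ,  0.70782575, -0.02446145,  0.02415364])}
{'fx': 375.5717289590632, 'fy': 375.5717289590632, 'cx': 315.86718570772837, 'cy': 231.578410397497, 'k1': 0.004358564479881796, 'mount': array([[ 9.99999292e-01, -8.97189676e-04, -7.81691221e-04,
        -4.29578922e-05],
       [ 1.08248285e-03,  9.58688533e-01,  2.84455840e-01,
        -7.30542069e-02],
       [ 4.94187567e-04, -2.84456485e-01,  9.58688825e-01,
        -1.41704582e-01],
       [ 0.00000000e+00,  0.00000000e+00,  0.00000000e+00,
         1.00000000e+00]])}
{'time': 0.1, 'qpos': array([-1.42298157e+00,  2.87119553e-01,  1.57801541e+00, -4.04929584e-06,
        1.27860476e+00, -1.49993199e-01]), 'dq': array([ 0.00039627, -0.00369775, -0.0036747 , -0.00025375, -0.00051003,
        0.00027266]), 'joint_efforts': array([ 1.03395763e-03, -4.07294583e+01, -2.93699384e+01, -1.37901789e-04,
        3.41254192e-03,  3.45217806e-06]), 'eef_pos': array([ 0.19800624, -0.64468966,  0.2300654 ]), 'tcp_rot': array([ 8.04184364e-01, -5.94378967e-01, -7.59647185e-04, -7.58559813e-04]), 'contact_force': array([ 0.09888932, -0.18165798, -0.14288108]), 'wrist_torque': array([ 0.00295012, -0.0304087 ,  0.03696481]), 'opening': 1.0003514438709469} 0.0187
```

View pics/scene0.png

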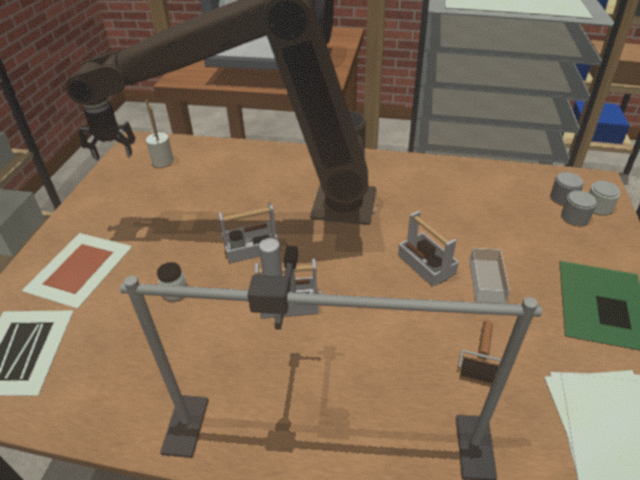

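View pics/top0.png

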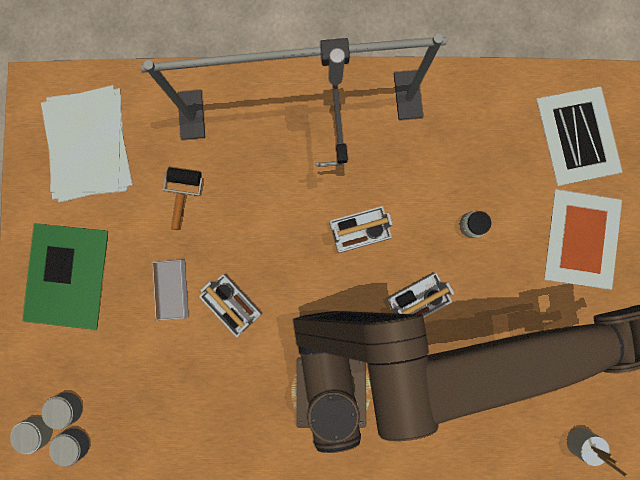

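```bash
cat > h.py <<'E'
import numpy as np,cv2
from scipy.spatial.transform import Rotation as R
from plant import ctrl,cams,spotter
def P(n):
    p=cams.camera_params(n); K=np.array([[p['fx'],0,p['cx']],[0,p['fy'],p['cy']],[0,0,1]]); D=np.array([p['k1'],0,0,0,0.])
    if n=='wrist':
        s=ctrl.get_state(); T=np.eye(4);T[:3,:3]=R.from_quat(s['tcp_rot']).as_matrix();T[:3,3]=s['eef_pos'];T=T@p['mount']
    else:
        T=np.eye(4);T[:3,:3]=R.from_quat(p['attitude']).as_matrix();T[:3,3]=p['xyz']
    return K,D,T
def grab(n,tag=None):
    pr=P(n); im,d=cams.read_camera(n)
    if tag: cv2.imwrite(f"pics/{tag}.png",im[:,:,::-1]); np.savez(f"{tag}.npz",im=im,d=d,T=pr[2])
    return im,d,pr
def cloud(d,pr,uv=None):
    K,D,T=pr
    if uv is None:
        u,v=np.meshgrid(np.arange(640),np.arange(480)); uv=np.stack([u,v],-1).reshape(-1,2)
    uv=np.asarray(uv,float)
    s=cv2.undistortPoints(uv.reshape(-1,1,2),K,D).reshape(-1,2)
    z=d[uv[:,1].astype(int),uv[:,0].astype(int)] 
    X=np.c_[s*z[:,None],z]
    return X@T[:3,:3].T+T[:3,3]
def full(d,pr): 
    c=cloud(d,pr).reshape(480,640,3); c[d==0]=np.nan; return c
def ray(uv,pr,zw):
    K,D,T=pr
    s=cv2.undistortPoints(np.asarray(uv,float).reshape(-1,1,2),K,D).reshape(-1,2)
    r=np.c_[s,np.ones(len(s))]@T[:3,:3].T
    return T[:3,3]+r*((zw-T[2,3])/r[:,2])[:,None]
def proj(X,pr):
    K,D,T=pr; Ti=np.linalg.inv(T); return cv2.projectPoints(np.asarray(X,float).reshape(-1,3),cv2.Rodrigues(Ti[:3,:3])[0],Ti[:3,3],K,D)[0].reshape(-1,2)
E
python3 - <<'E'
from h import *
f=np.load('top0.npz'); d=f['d'];pr=P('top'); c=full(d,pr)
for uv in [(361,229),(231,305),(420,296),(336,55),(343,153),(320,164),(330,164),(182,178),(177,210),(170,290),(475,222),(192,120),(408,100),(150,66),(439,41),(335,130),(330,400)]:
    print(uv,c[uv[1],uv[0]].round(3))
f=np.load('scene0.npz'); d=f['d'];cs=full(d,P('scene'))
def boxfit(c,lo,hi,zl,zh):
    m=(c[...,0]>lo[0])&(c[...,0]<hi[0])&(c[...,1]>lo[1])&(c[...,1]<hi[1])&(c[...,2]>zl)&(c[...,2]<zh); return c[m]
for ctr in [(361,229),(231,305),(420,296)]:
    p=c[ctr[1],ctr[0],:2]
    q=np.vstack([boxfit(x,p-.11,p+.11,.01,.2) for x in (c,cs)])
    r=cv2.minAreaRect((q[:,:2]*1000).astype(np.float32)); print(ctr,len(q),r)
    for x in(c,cs):
        b=boxfit(x,p-.11,p+.11,.11,.16)
        if len(b)>5: print('  bar',len(b),b.min(0).round(3),b.max(0).round(3),b.mean(0).round(3))
E
```

```text
(361, 229) [ 0.44  -0.077  0.128]
(231, 305) [0.24  0.276 0.008]
(420, 296) [ 0.263 -0.247  0.006]
(336, 55) [ 0.763 -0.004  0.507]
(343, 153) [ 0.596 -0.023  0.339]
(320, 164) [0.595 0.029 0.212]
(330, 164) [0.594 0.004 0.213]
(182, 178) [0.59  0.41  0.037]
(177, 210) [0.503 0.425 0.026]
(170, 290) [0.281 0.447 0.004]
(475, 222) [ 0.462 -0.385  0.085]
(192, 120) [0.758 0.388 0.02 ]
(408, 100) [ 0.812 -0.22   0.023]
(150, 66) [0.763 0.388 0.453]
(439, 41) [ 0.815 -0.224  0.454]
(335, 130) [ 0.732 -0.014 -0.   ]
(330, 400) [0.039 0.008 0.308]
(361, 229) 1992 ((444.6109619140625, -89.39508819580078), (199.57086181640625, 186.3151092529297), 1.345031499862671)
  bar 380 [ 0.412 -0.154  0.11 ] [ 0.481 -0.004  0.15 ] [ 0.447 -0.08   0.132]
  bar 235 [ 0.409 -0.156  0.112] [ 0.483 -0.004  0.143] [ 0.446 -0.062  0.131]
(231, 305) 3643 ((239.4488525390625, 267.91326904296875), (204.6402587890625, 209.15052795410156), 87.55995178222656)
  bar 395 [0.177 0.211 0.111] [0.305 0.337 0.148] [0.243 0.275 0.132]
  bar 404 [0.176 0.21  0.11 ] [0.307 0.337 0.143] [0.246 0.274 0.128]
(420, 296) 2799 ((254.8505096435547, -242.47952270507812), (199.4102325439453, 194.92872619628906), 3.3560373783111572)
  bar 352 [ 0.223 -0.315  0.112] [ 0.3   -0.166  0.147] [ 0.258 -0.247  0.131]
  bar 334 [ 0.204 -0.312  0.11 ] [ 0.303 -0.166  0.142] [ 0.256 -0.238  0.128]
```

```bash
python3 - <<'E'
from h import *
for n in('top','scene'):
    f=np.load(n+'0.npz'); c=full(f['d'],P(n)); hsv=cv2.cvtColor(f['im'],cv2.COLOR_RGB2HSV)
    m=(np.hypot(c[...,0]-.446,c[...,1]+.08)<.12)&(c[...,2]>.112)&(c[...,2]<.16)
    w=m&(hsv[...,1]>110)
    b=c[w]; 
    mu=b.mean(0); u,s,v=np.linalg.svd(b-mu,full_matrices=False); t=(b-mu)@v[0]
    print(n,len(b),mu,v[0],t.min(),t.max(), mu+v[0]*(t.min()+t.max())/2)
    g=c[m&~w]; pr=g[:,:2]-mu[:2]; t=pr@v[0][:2]; 
    for sgn in(-1,1):
        q=g[(t*sgn>.05)]; print('  upright',len(q),q.mean(0))
    # posts
    yv=np.array([-.085,.996])
    if n=='top':
        for ctr in((.763,.388),(.815,-.224)):
            k=(np.hypot(c[...,0]-ctr[0],c[...,1]-ctr[1])<.03)&(c[...,2]>.4); print('post',k.sum(),c[k].mean(0))
        k=(np.abs(c[...,0]-.6)<.03)&(np.abs(c[...,1]+.02)<.04)&(c[...,2]>.325); print('knob',k.sum(),c[k].min(0),c[k].max(0),c[k].mean(0))
        k=(np.abs(c[...,0]-.6)<.03)&(np.abs(c[...,1]-.02)<.04)&(c[...,2]>.2)&(c[...,2]<.23); print('hookarm',k.sum(),c[k].min(0),c[k].max(0),c[k].mean(0))
        # feet
        k=(c[...,2]>.012)&(c[...,2]<.03)&(c[...,0]>.65)&(c[...,1]>.3)&(c[...,1]<.45);print('footL',k.sum(),c[k].min(0),c[k].max(0),cv2.minAreaRect((c[k][:,:2]*1000).astype(np.float32)))
E
```

```text
top 257 [ 0.44721272 -0.08084456  0.13048619] [-0.25887038  0.96590034 -0.00475972] -0.06599143610302044 0.065782218386516 [ 0.4472398  -0.0809456   0.13048669]
  upright 51 [ 0.46543837 -0.14678077  0.13711105]
  upright 53 [ 0.42728545 -0.01161157  0.13643477]
post 275 [0.76539709 0.38759418 0.43643995]
post 258 [ 0.81924458 -0.21991545  0.43683867]
knob 193 [ 0.57913174 -0.03254426  0.32524719] [ 0.62777464 -0.00758619  0.34107204] [ 0.59939108 -0.0192246   0.33400839]
hookarm 93 [ 0.5896807  -0.01808832  0.20118269] [0.6042391  0.04088992 0.22824293] [0.59567537 0.01304918 0.2114285 ]
footL 492 [0.6881972  0.33033948 0.01202129] [0.87658512 0.44183949 0.02980855] ((780.98779296875, 388.93865966796875), (182.2926025390625, 112.41902923583984), 9.353362083435059)
scene 4 [ 0.43750581 -0.0438927   0.1295821 ] [ 0.29247     0.3912072  -0.87259282] -0.004264936154202398 0.008273851906753001 [ 0.43809205 -0.04310854  0.12783303]
  upright 0 [nan nan nan]
  upright 0 [nan nan nan]<stdin>:11: RuntimeWarning: Mean of empty slice.
  ret = um.true_divide(
```

```bash
cat >> h.py <<'E'
def yaw(s=None):
    s=s or ctrl.get_state(); x=R.from_quat(s['tcp_rot']).as_matrix()[:,0]; return np.arctan2(x[1],x[0])
def plan(target,yw,n,grip,start=None):
    s=ctrl.get_state(); p,y0=(s['eef_pos'],yaw(s)) if start is None else start
    d=(np.asarray(target)-p)/n; dy=(yw-y0+np.pi)%(2*np.pi)-np.pi; dy/=n
    out=[]
    for i in range(n):
        a=y0+dy*i; X=np.array([np.cos(a),np.sin(a),0]);Y=np.array([np.sin(a),-np.cos(a),0])
        out+=[round(100*d@X,2),round(100*d@Y,2),round(-100*d[2],2),round(-dy,3),grip]
    print("from",p.round(4),round(y0,4)); print(out)
def st():
    s=ctrl.get_state(); print('t',s['time'],'p',s['eef_pos'].round(4),'yaw',yaw(s).round(4),'F',s['contact_force'].round(2),'op',round(s['opening'],3),'q',s['qpos'].round(3)); return s
SO=np.array([.588,.066]);SY=.0884
def S2W(x,y,z=None):
    c,s=np.cos(SY),np.sin(SY); w=SO+[c*x-s*y,s*x+c*y]; return np.r_[w,z] if z is not None else w
def W2S(p):
    c,s=np.cos(SY),np.sin(SY); d=np.asarray(p)[...,:2]-SO; return np.stack([c*d[...,0]+s*d[...,1],-s*d[...,0]+c*d[...,1]],-1)
E
python3 -c "
from h import *
plan([.447,-.081,.26],.262,14,8.5)"
```

```text
from [ 0.198  -0.6447  0.2301] -1.273
[np.float64(-3.33), np.float64(-2.88), np.float64(-0.21), np.float64(-0.11), 8.5, np.float64(-2.99), np.float64(-3.23), np.float64(-0.21), np.float64(-0.11), 8.5, np.float64(-2.62), np.float64(-3.54), np.float64(-0.21), np.float64(-0.11), 8.5, np.float64(-2.22), np.float64(-3.8), np.float64(-0.21), np.float64(-0.11), 8.5, np.float64(-1.79), np.float64(-4.02), np.float64(-0.21), np.float64(-0.11), 8.5, np.float64(-1.34), np.float64(-4.19), np.float64(-0.21), np.float64(-0.11), 8.5, np.float64(-0.87), np.float64(-4.31), np.float64(-0.21), np.float64(-0.11), 8.5, np.float64(-0.39), np.float64(-4.38), np.float64(-0.21), np.float64(-0.11), 8.5, np.float64(0.09), np.float64(-4.4), np.float64(-0.21), np.float64(-0.11), 8.5, np.float64(0.57), np.float64(-4.36), np.float64(-0.21), np.float64(-0.11), 8.5, np.float64(1.04), np.float64(-4.28), np.float64(-0.21), np.float64(-0.11), 8.5, np.float64(1.51), np.float64(-4.14), np.float64(-0.21), np.float64(-0.11), 8.5, np.float64(1.95), np.float64(-3.95), np.float64(-0.21), np.float64(-0.11), 8.5, np.float64(2.37), np.float64(-3.71), np.float64(-0.21), np.float64(-0.11), 8.5]
```

send_rows(motion=[-3.3,-2.9,-0.2,-0.11,8.5,-3.0,-3.2,-0.2,-0.11,8.5,-2.6,-3.5,-0.2,-0.11,8.5,-2.2,-3.8,-0.2,-0.11,8.5,-1.8,-4.0,-0.2,-0.11,8.5,-1.3,-4.2,-0.2,-0.11,8.5,-0.9,-4.3,-0.2,-0.11,8.5,-0.4,-4.4,-0.2,-0.11,8.5])

```text
time: 0.9
eef_pos: [0.3358, -0.3119, 0.2407]
tcp_rot: [0.983, -0.183, -0.003, -0.005]
contact_force: [0.9, -0.2, 0.3]
opening: 0.99
```

```bash
sed -i 's/out+=\[\(.*\),grip\]/out+=[*map(float,(\1)),grip]/' h.py; python3 -c "
from h import *
st();plan([.447,-.081,.26],.262,8,8.5)"
```

```text
t 0.9 p [ 0.3358 -0.3119  0.2407] yaw -0.3674 F [ 0.91 -0.19  0.33] op 0.99 q [-0.973 -0.212  2.072  0.004  1.292 -0.606]
from [ 0.3358 -0.3119  0.2407] -0.3674
[0.26, -3.19, -0.24, -0.079, 8.5, 0.51, -3.16, -0.24, -0.079, 8.5, 0.76, -3.11, -0.24, -0.079, 8.5, 1.0, -3.04, -0.24, -0.079, 8.5, 1.24, -2.96, -0.24, -0.079, 8.5, 1.46, -2.85, -0.24, -0.079, 8.5, 1.68, -2.73, -0.24, -0.079, 8.5, 1.89, -2.58, -0.24, -0.079, 8.5]
```

send_rows(motion=[0.3,-3.2,-0.2,-0.08,8.5,0.5,-3.2,-0.2,-0.08,8.5,0.8,-3.1,-0.2,-0.08,8.5,1.0,-3.0,-0.2,-0.08,8.5,1.2,-3.0,-0.2,-0.08,8.5,1.5,-2.8,-0.2,-0.08,8.5,1.7,-2.7,-0.2,-0.08,8.5,1.9,-2.6,-0.2,-0.08,8.5,0,0,0,0,8.5])

```text
time: 1.8
eef_pos: [0.4453, -0.063, 0.2568]
tcp_rot: [0.988, 0.153, -0.002, -0.008]
contact_force: [-0.1, -0.6, -0.3]
opening: 0.993
```

```bash
python3 -c "
from h import *
st();im,d,pr=grab('wrist','w1');plan([.447,-.081,.26],.262,2,8.5)
c=full(d,pr); hsv=cv2.cvtColor(im,cv2.COLOR_RGB2HSV)
m=(np.hypot(c[...,0]-.446,c[...,1]+.08)<.1)&(c[...,2]>.112)&(c[...,2]<.16)
w=m&(hsv[...,1]>90); b=c[w]; mu=b.mean(0); v=np.linalg.svd(b-mu,full_matrices=False)[2][0]; t=(b-mu)@v
print(len(b),mu,v,t.min(),t.max(),mu+v*(t.min()+t.max())/2)
t=(c-mu)@v
for s in(-1,1):
  k=m&~w&(s*t>.05); print(k.sum(),c[k].mean(0) if k.any() else 0)
"
```

```text
t 1.8 p [ 0.4453 -0.063   0.2568] yaw 0.3074 F [-0.13 -0.56 -0.31] op 0.993 q [-0.374 -0.248  2.073  0.013  1.328 -0.684]
from [ 0.4448 -0.0641  0.2564] 0.3052
[-0.15, 0.84, -0.18, 0.022, 8.5, -0.13, 0.84, -0.18, 0.022, 8.5]
2923 [ 0.44649699 -0.0778544   0.12973959] [ 0.26041289 -0.96549567 -0.00180123] -0.0631124999265914 0.07226508463763716 [ 0.44768871 -0.08227279  0.12973135]
671 [ 0.42814797 -0.01231735  0.13683224]
853 [ 0.46538922 -0.14667498  0.13207664]
```

View pics/w1.png

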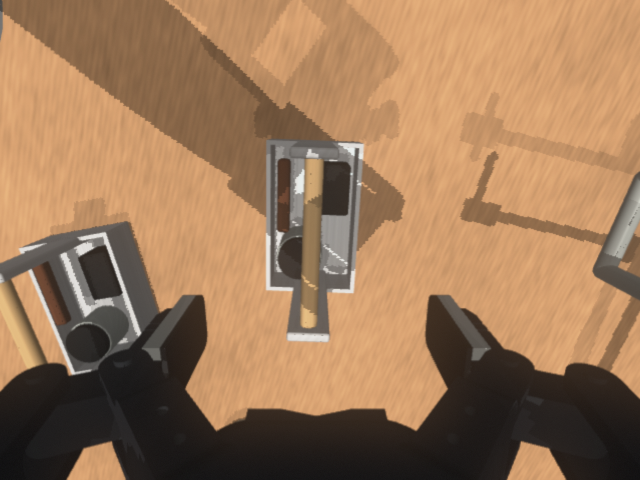

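send_rows(motion=[-0.2,0.9,0,0.022,8.5,-0.1,0.8,0,0.02,8.5,0,0,2.5,0,8.5,0,0,2.5,0,8.5])

```text
time: 2.25
eef_pos: [0.448, -0.0867, 0.2083]
tcp_rot: [0.992, 0.126, 0.001, -0.005]
contact_force: [-0.5, 0.6, -0.6]
opening: 0.997
```

```bash
python3 -c "
from h import *
st();plan([.4473,-.0815,.106],.262,4,8.5)"
```

```text
t 2.25 p [ 0.448  -0.0867  0.2083] yaw 0.2523 F [-0.48  0.63 -0.59] op 0.997 q [-0.419 -0.192  2.116  0.01   1.221 -0.675]
from [ 0.448  -0.0867  0.2083] 0.2523
[0.02, -0.13, 2.56, -0.002, 8.5, 0.02, -0.13, 2.56, -0.002, 8.5, 0.02, -0.13, 2.56, -0.002, 8.5, 0.02, -0.13, 2.56, -0.002, 8.5]
```

send_rows(motion=[0,-0.1,2.6,0,8.5,0,-0.1,2.5,0,8.5,0,-0.1,2.3,0,8.5,0,0,1.5,0,8.5,0,0,0,0,8.5])

```text
time: 2.75
eef_pos: [0.4433, -0.0913, 0.1122]
tcp_rot: [0.993, 0.116, -0.002, -0.006]
contact_force: [0.5, -0.5, 0.6]
opening: 0.993
```

```bash
cat >> h.py <<'E'
_st=st
def st():
    s=_st(); print('zaxis',R.from_quat(s['tcp_rot']).as_matrix()[:,2].round(4)); return s
E
python3 -c "
from h import *
st();plan([.4473,-.0815,.106],.262,1,8.5)"
```

```text
t 2.75 p [ 0.4433 -0.0913  0.1122] yaw 0.232 F [ 0.48 -0.45  0.6 ] op 0.993 q [-0.432 -0.071  2.2    0.009  1.022 -0.669]
zaxis [-0.0058  0.0107 -0.9999]
from [ 0.4433 -0.0913  0.1122] 0.232
[0.61, -0.87, 0.62, -0.03, 8.5]
```

send_rows(motion=[0.5,-0.8,0.5,-0.03,8.5,0.1,-0.1,0.1,0,8.5,0,0,0,0,8.5])

```text
time: 3.05
eef_pos: [0.4481, -0.0832, 0.1075]
tcp_rot: [0.992, 0.129, -0.001, -0.005]
contact_force: [-0.5, 0.1, 0.0]
opening: 0.996
```

```bash
python3 -c "
from h import *
st();plan([.4473,-.0815,.106],.262,1,8.5)"
```

```text
t 3.05 p [ 0.4481 -0.0832  0.1075] yaw 0.259 F [-0.54  0.12  0.03] op 0.996 q [-0.411 -0.057  2.197  0.009  1.009 -0.675]
zaxis [-0.0036  0.0096 -0.9999]
from [ 0.4481 -0.0832  0.1075] 0.259
[-0.03, -0.19, 0.15, -0.003, 8.5]
```

send_rows(motion=[0,-0.1,0.1,0,4,0,0,0,0,1,0,0,0,0,0,0,0,0,0,0,0,0,0,0,0,0,0,0,0,0], grip_force=90)

```text
time: 3.65
eef_pos: [0.4488, -0.0827, 0.1091]
tcp_rot: [0.991, 0.13, -0.0, -0.003]
contact_force: [-2.1, -1.1, -0.2]
opening: 0.13
```

```bash
python3 -c "
from h import *
st()"
```

```text
t 3.65 p [ 0.4488 -0.0827  0.1091] yaw 0.2612 F [-2.12 -1.11 -0.2 ] op 0.13 q [-0.408 -0.06   2.196  0.007  1.009 -0.673]
zaxis [-0.0015  0.0067 -1.    ]
```

send_rows(motion=[0,0,-0.8,0,0,0,0,-1,0,0,0,0,-1.2,0,0,0,0,-1.2,0,0,0,0,0,0,0,0,0,0,0,0])

```text
time: 4.25
eef_pos: [0.4444, -0.0808, 0.1487]
tcp_rot: [0.992, 0.13, -0.005, -0.007]
contact_force: [0.2, 0.4, -8.2]
opening: 0.13
```

```bash
python3 -c "
from h import *
st();grab('scene','s1');plan(S2W(0,.09,.17),1.659,12,0)"
```

```text
t 4.25 p [ 0.4444 -0.0808  0.1487] yaw 0.2602 F [ 0.17  0.45 -8.24] op 0.13 q [-0.409 -0.125  2.174  0.008  1.108 -0.673]
zaxis [-0.0112  0.0123 -0.9999]
from [ 0.4447 -0.0808  0.1488] 0.2602
[1.6, -1.61, -0.18, -0.117, 0, 1.77, -1.42, -0.18, -0.117, 0, 1.93, -1.2, -0.18, -0.117, 0, 2.05, -0.97, -0.18, -0.117, 0, 2.15, -0.72, -0.18, -0.117, 0, 2.22, -0.47, -0.18, -0.117, 0, 2.26, -0.21, -0.18, -0.117, 0, 2.27, 0.06, -0.18, -0.117, 0, 2.25, 0.32, -0.18, -0.117, 0, 2.2, 0.58, -0.18, -0.117, 0, 2.11, 0.83, -0.18, -0.117, 0, 2.0, 1.07, -0.18, -0.117, 0]
```

View pics/s1.png

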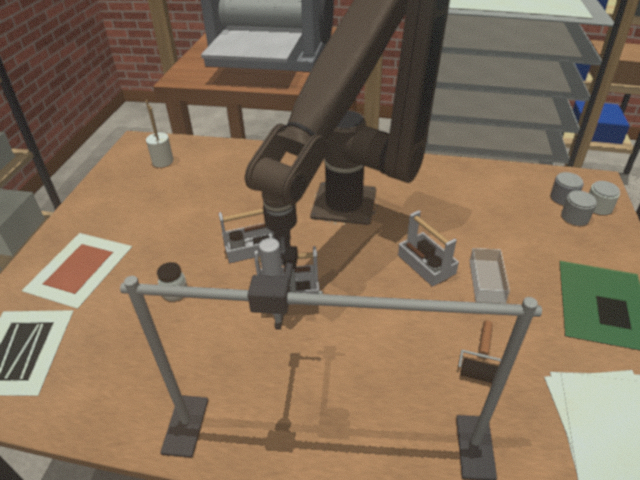

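```bash
python3 -c "
from h import *
plan([.46,.13,.147],1.659,12,0)"
```

```text
from [ 0.4447 -0.0808  0.1488] 0.2602
[0.58, -1.66, 0.02, -0.117, 0, 0.76, -1.59, 0.02, -0.117, 0, 0.94, -1.49, 0.02, -0.117, 0, 1.11, -1.37, 0.02, -0.117, 0, 1.26, -1.23, 0.02, -0.117, 0, 1.4, -1.07, 0.02, -0.117, 0, 1.51, -0.9, 0.02, -0.117, 0, 1.61, -0.72, 0.02, -0.117, 0, 1.68, -0.53, 0.02, -0.117, 0, 1.73, -0.33, 0.02, -0.117, 0, 1.76, -0.13, 0.02, -0.117, 0, 1.76, 0.08, 0.02, -0.117, 0]
```

send_rows(motion=[0.6,-1.7,0,-0.11,0,0.8,-1.6,0,-0.12,0,0.9,-1.5,0,-0.12,0,1.1,-1.4,0,-0.12,0,1.3,-1.2,0,-0.12,0,1.4,-1.1,0,-0.12,0,1.5,-0.9,0,-0.12,0,1.6,-0.7,0,-0.12,0,1.7,-0.5,0,-0.12,0,1.7,-0.3,0,-0.12,0,1.8,-0.1,0,-0.1,0,1.5,0.1,0,-0.05,0])

```text
time: 5.5
eef_pos: [0.4515, 0.1349, 0.1452]
tcp_rot: [0.678, 0.735, -0.002, -0.011]
contact_force: [-0.4, -0.6, -8.0]
opening: 0.135
```

```bash
python3 -c "
from h import *
st();plan(S2W(0,.09,.145),1.659,8,0)"
```

```text
t 5.5 p [0.4515 0.1349 0.1452] yaw 1.6514 F [-0.43 -0.63 -7.95] op 0.135 q [ 0.067 -0.07   2.131  0.015  1.1   -1.591]
zaxis [-0.0201  0.012  -0.9997]
from [0.4515 0.1349 0.1452] 1.6514
[0.13, 1.62, 0.0, -0.001, 0, 0.13, 1.62, 0.0, -0.001, 0, 0.13, 1.62, 0.0, -0.001, 0, 0.12, 1.62, 0.0, -0.001, 0, 0.12, 1.62, 0.0, -0.001, 0, 0.12, 1.62, 0.0, -0.001, 0, 0.12, 1.62, 0.0, -0.001, 0, 0.12, 1.62, 0.0, -0.001, 0]
```

send_rows(motion=[0.1,1.2,0,0,0,0.1,1.7,0,0,0,0.1,1.7,0,0,0,0.1,1.7,0,0,0,0.1,1.7,0,0,0,0.1,1.7,0,0,0,0.1,1.5,0,0,0,0.1,1,0,0,0,0,0,0,0,0])

```text
time: 6.4
eef_pos: [0.5795, 0.1516, 0.1355]
tcp_rot: [0.679, 0.734, -0.006, -0.012]
contact_force: [-0.0, 0.5, -7.7]
opening: 0.129
```

```bash
python3 -c "
from h import *
st();plan(S2W(0,.09,.145),1.659,2,0)
im,d,pr=grab('top','t2');print(ctrl.get_state()['joint_efforts'].round(2))"
```

```text
t 6.4 p [0.5795 0.1516 0.1355] yaw 1.6482 F [-0.04  0.53 -7.66] op 0.129 q [ 0.082  0.228  1.831  0.011  1.106 -1.571]
zaxis [-0.0251  0.0082 -0.9997]
from [0.5795 0.1516 0.1355] 1.6482
[0.2, 0.05, -0.47, -0.005, 0, 0.2, 0.05, -0.47, -0.005, 0]
[ 2.500e-01 -4.060e+01 -3.106e+01  9.000e-02  2.000e-02  0.000e+00]
```

View pics/t2.png

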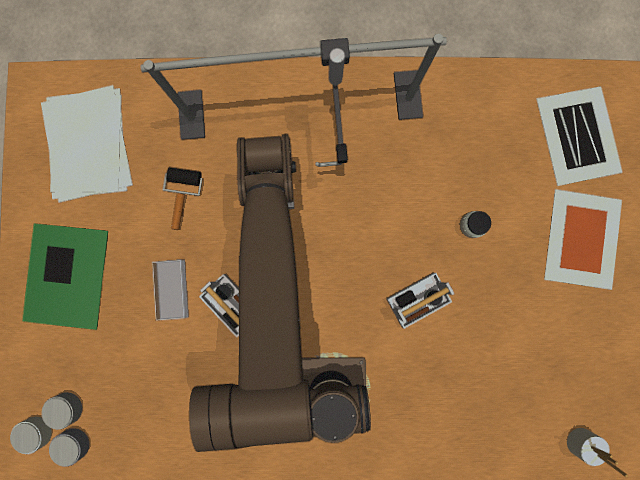

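send_rows(motion=[0.3,0.1,0.5,0,0,0.2,0,0.7,0,0,0,0,0.6,0,0,0,0,0.4,0,0,0,0,0.2,0,0])

```text
time: 6.95
eef_pos: [0.5753, 0.1566, 0.1094]
tcp_rot: [0.679, 0.734, -0.009, -0.014]
contact_force: [-5.4, -3.2, 4.3]
opening: 0.13
```

```bash
python3 -c "
from h import *
st();plan(S2W(0,.09,.109),1.659,1,0)"
```

```text
t 6.95 p [0.5753 0.1566 0.1094] yaw 1.6489 F [-5.42 -3.23  4.3 ] op 0.13 q [ 0.092  0.259  1.848  0.011  1.067 -1.562]
zaxis [-0.0323  0.0063 -0.9995]
from [0.5753 0.1566 0.1094] 1.6489
[-0.14, 0.47, 0.04, -0.01, 0]
```

send_rows(motion=[0,0,0,0,2,0,0,0,0,4,0,0,0,0,6,0,0,0,0,8.5,0,0,0,0,8.5,0,0,0,0,8.5])

```text
time: 7.55
eef_pos: [0.5822, 0.1576, 0.1183]
tcp_rot: [0.679, 0.734, -0.001, -0.008]
contact_force: [-0.7, -0.8, 0.3]
opening: 0.992
```

```bash
python3 -c "
from h import *
st()"
```

```text
t 7.55 p [0.5822 0.1576 0.1183] yaw 1.6487 F [-0.71 -0.81  0.33] op 0.992 q [ 0.092  0.252  1.838  0.012  1.065 -1.562]
zaxis [-0.0134  0.0089 -0.9999]
```

send_rows(motion=[0,0,-2,0,8.5,0,0,-4,0,8.5,0,0,-4.5,0,8.5,0,0,-4.5,0,8.5,0,0,-4.5,0,8.5,0,0,-4.5,0,8.5,0,0,-3,0,8.5,0,0,-1,0,8.5])

```text
time: 8.35
eef_pos: [0.5846, 0.1549, 0.4048]
tcp_rot: [0.679, 0.734, -0.004, -0.011]
contact_force: [-0.4, -0.1, 0.5]
opening: 0.996
```

```bash
python3 -c "
from h import *
st(); im,d,pr=grab('wrist','w3'); grab('scene','s3'); plan(S2W(0,-.087,.39),1.659,6,8.5)
c=full(d,pr);hsv=cv2.cvtColor(im,cv2.COLOR_RGB2HSV)
m=(np.hypot(c[...,0]-.58,c[...,1]-.156)<.13)&(c[...,2]>.1)&(c[...,2]<.16); w=m&(hsv[...,1]>90); b=c[w];mu=b.mean(0); v=np.linalg.svd(b-mu,full_matrices=False)[2][0]; t=(b-mu)@v
ctr=mu+v*(t.min()+t.max())/2; print(len(b),mu,v,t.min(),t.max(),ctr,'stand',W2S(ctr),'ang',np.arctan2(v[1],v[0]))
t=(c-mu)@v
for s in(-1,1):
  k=m&~w&(s*t>.05); print(k.sum(),c[k].mean(0) if k.any() else 0)
"
```

```text
t 8.35 p [0.5846 0.1549 0.4048] yaw 1.6484 F [-0.44 -0.15  0.52] op 0.996 q [ 0.087  0.065  1.519  0.01   1.578 -1.561]
zaxis [-0.0219  0.0085 -0.9997]
from [0.5843 0.1549 0.4025] 1.6484
[-2.93, -0.04, 0.21, -0.002, 8.5, -2.93, -0.04, 0.21, -0.002, 8.5, -2.93, -0.05, 0.21, -0.002, 8.5, -2.93, -0.05, 0.21, -0.002, 8.5, -2.93, -0.06, 0.21, -0.002, 8.5, -2.93, -0.06, 0.21, -0.002, 8.5]
1394 [0.57126007 0.15596565 0.12973701] [ 9.97713924e-01  6.75723092e-02 -9.53848215e-04] -0.06450683602914155 0.07088263441793166 [0.57444068 0.15618106 0.12973397] stand [-0.00554475  0.09102601] ang 0.067623868699225
290 [0.50379842 0.15020669 0.13634535]
377 [0.64137571 0.16178893 0.13052773]
```

View pics/w3.png

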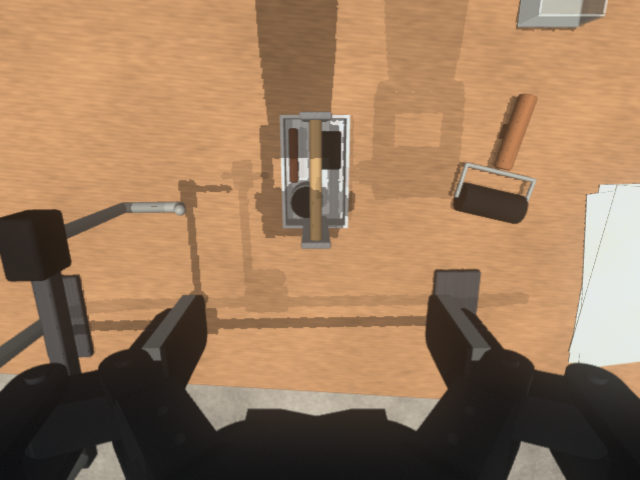

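View pics/s3.png

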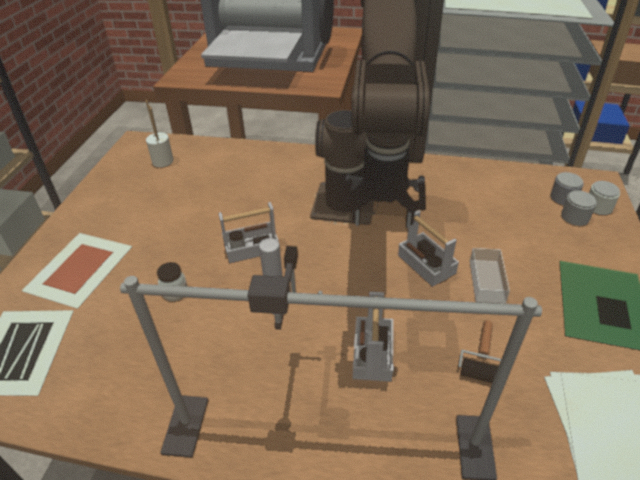

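```bash
python3 -c "
from h import *
f=np.load('w3.npz'); pr=list(P('wrist'));pr[2]=f['T'];c=full(f['d'],pr)
q=c[195:290,0:80].reshape(-1,3); q=q[(q[:,2]>.328)&(q[:,2]<.345)]; s=W2S(q); print(len(q),s.min(0),s.max(0),s.mean(0),np.percentile(q[:,2],[5,50,95]))
q=c[195:225,60:190].reshape(-1,3); q=q[(q[:,2]>.195)&(q[:,2]<.235)]; s=W2S(q); print('arm',s.min(0),s.max(0),s.mean(0))
"
```

```text
2752 [-0.01639402 -0.1002779 ] [ 0.02342673 -0.07389549] [ 0.00308789 -0.08447387] [0.32964675 0.3337039  0.33497981]
arm [-0.00142418 -0.08999593] [ 0.00929132 -0.02575526] [ 0.00291724 -0.06189125]
```

send_rows(motion=[-2,0,0,0,8.5,-3.5,0,0,0,8.5,-3.5,0,0,0,8.5,-3.5,0,0,0,8.5,-3,0,0,0,8.5,-1.5,0,0,0,8.5,0,0,0,0,8.5])

```text
time: 9.15
eef_pos: [0.5931, -0.0182, 0.3762]
tcp_rot: [0.677, 0.735, -0.015, -0.026]
contact_force: [0.4, 0.6, -0.5]
opening: 0.998
```

```bash
python3 -c "
from h import *
st(); im,d,pr=grab('wrist','w4'); c=full(d,pr)
q=c.reshape(-1,3); q=q[(q[:,2]>.328)&(q[:,2]<.345)&(np.hypot(q[:,0]-.595,q[:,1]+.02)<.06)]; s=W2S(q); print(len(q),s.min(0),s.max(0),s.mean(0))
"
```

```text
t 9.15 p [ 0.5931 -0.0182  0.3762] yaw 1.6516 F [ 0.45  0.65 -0.51] op 0.998 q [-2.020e-01  6.700e-02  1.568e+00  1.000e-03  1.567e+00 -1.854e+00]
zaxis [-0.0589  0.0133 -0.9982]
3160 [-0.01629509 -0.09993027] [ 0.02382434 -0.07615198] [ 0.00233243 -0.08794886]
```

View pics/w4.png

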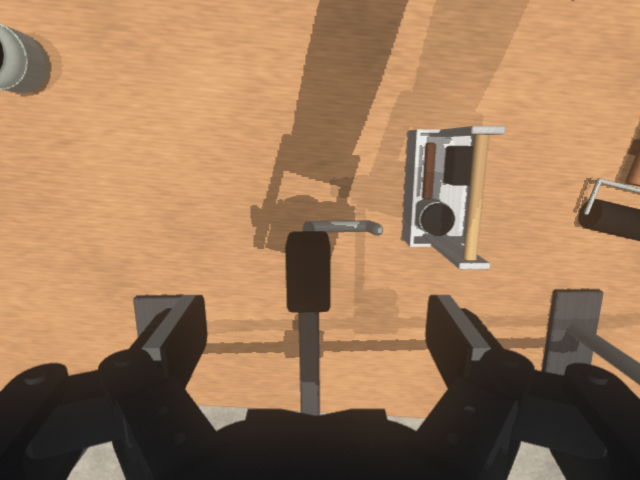

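send_rows(motion=[0,0,0,0,8.5,0,0,0,0,8.5,0,0,0,0,8.5])

```text
time: 9.5
eef_pos: [0.5926, -0.0137, 0.3746]
tcp_rot: [0.676, 0.737, -0.015, -0.028]
contact_force: [0.3, 0.6, 0.1]
opening: 0.997
```

```bash
python3 -c "
from h import *
st()"
```

```text
t 9.5 p [ 0.5926 -0.0137  0.3746] yaw 1.6563 F [0.32 0.59 0.06] op 0.997 q [-0.196  0.067  1.57   0.003  1.567 -1.853]
zaxis [-0.0614  0.0154 -0.998 ]
```

send_rows(motion=[0,0,-1,0,8.5,0,0,-1,0,8.5,0,0,-1,0,8.5,0,0,0,0,8.5])

```text
time: 9.9
eef_pos: [0.5948, -0.012, 0.4094]
tcp_rot: [0.674, 0.738, -0.014, -0.026]
contact_force: [0.3, 0.2, 0.4]
opening: 0.999
```

```bash
python3 -c "
from h import *
st(); plan(S2W(.002,-.088,.36),1.659,1,8.5)"
```

```text
t 9.9 p [ 0.5948 -0.012   0.4094] yaw 1.6597 F [0.34 0.18 0.45] op 0.999 q [-0.192  0.065  1.512  0.004  1.624 -1.852]
zaxis [-0.0578  0.0148 -0.9982]
from [ 0.5948 -0.012   0.4094] 1.6597
[-0.97, 0.21, 4.94, 0.001, 8.5]
```

```bash
python3 -c "
from h import *
plan(S2W(.0,-.088,.345),1.659,3,8.5)"
```

```text
from [ 0.5948 -0.012   0.4094] 1.6597
[-0.32, 0.0, 2.15, 0.0, 8.5, -0.32, 0.0, 2.15, 0.0, 8.5, -0.32, 0.0, 2.15, 0.0, 8.5]
```

send_rows(motion=[-0.3,0,1.8,0,8.5,-0.3,0,1.8,0,8.5,-0.3,0,1.8,0,8.5,0,0,1,0,8.5,0,0,0,0,8.5])

```text
time: 10.4
eef_pos: [0.5933, -0.0205, 0.3477]
tcp_rot: [0.675, 0.738, -0.012, -0.023]
contact_force: [-0.2, 0.0, -1.0]
opening: 0.996
```

```bash
python3 -c "
from h import *
st(); plan(S2W(.0,-.088,.301),1.659,3,8.5)"
```

```text
t 10.4 p [ 0.5933 -0.0205  0.3477] yaw 1.6598 F [-0.23  0.   -0.95] op 0.996 q [-0.206  0.071  1.614  0.003  1.509 -1.867]
zaxis [-0.0501  0.0134 -0.9987]
from [ 0.5933 -0.0205  0.3477] 1.6598
[-0.05, 0.08, 1.56, 0.0, 8.5, -0.05, 0.08, 1.56, 0.0, 8.5, -0.05, 0.08, 1.56, 0.0, 8.5]
```

send_rows(motion=[0,0.1,1.4,0,8.5,0,0.1,1.4,0,8.5,0,0.1,1.4,0,8.5,0,0,0.4,0,8.5,0,0,0,0,8.5])

```text
time: 10.9
eef_pos: [0.5947, -0.0192, 0.2993]
tcp_rot: [0.674, 0.738, -0.011, -0.022]
contact_force: [-0.0, -0.4, -0.4]
opening: 0.997
```

```bash
python3 -c "
from h import *
st(); plan(S2W(.0,-.088,.301),1.659,1,8.5)"
```

```text
t 10.9 p [ 0.5947 -0.0192  0.2993] yaw 1.6602 F [-0.04 -0.37 -0.4 ] op 0.997 q [-0.204  0.094  1.676  0.003  1.422 -1.865]
zaxis [-0.048   0.0132 -0.9988]
from [ 0.5947 -0.0192  0.2993] 1.6602
[-0.25, 0.08, -0.17, 0.001, 8.5]
```

send_rows(motion=[-0.2,0.1,-0.1,0,6,0,0,0,0,4,0,0,0,0,2.5,0,0,0,0,1.5,0,0,0,0,1.5,0,0,0,0,1.5], grip_force=90)

```text
time: 11.5
eef_pos: [0.5969, -0.0221, 0.3022]
tcp_rot: [0.674, 0.738, -0.012, -0.02]
contact_force: [-0.1, 1.3, -1.9]
opening: 0.268
```

```bash
python3 -c "
from h import *
st(); im,d,pr=grab('wrist','w5')"
```

```text
t 11.5 p [ 0.5969 -0.0221  0.3022] yaw 1.6606 F [-0.09  1.25 -1.9 ] op 0.268 q [-0.207  0.095  1.668  0.     1.424 -1.868]
zaxis [-0.0447  0.0096 -0.999 ]
```

View pics/w5.png

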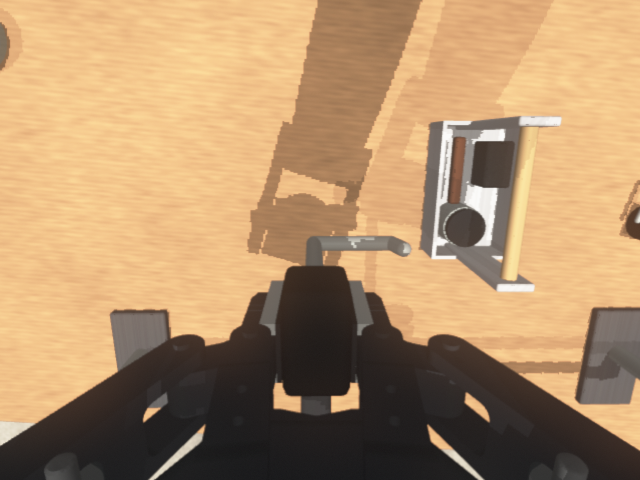

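send_rows(motion=[0,0.05,0.8,0,1.5,0,0.05,1.2,0,1.5,0,0.05,1.2,0,1.5,0,0.05,1.2,0,1.5,0,0.05,1.2,0,1.5,0,0.05,1.2,0,1.5])

```text
time: 12.15
eef_pos: [0.597, -0.0222, 0.2415]
tcp_rot: [0.675, 0.738, -0.011, -0.017]
contact_force: [-3.2, -0.0, 8.8]
opening: 0.27
```

```bash
python3 -c "
from h import *
s=st(); print('stand',W2S(s['eef_pos']))"
```

```text
t 12.15 p [ 0.597  -0.0222  0.2415] yaw 1.66 F [-3.23 -0.05  8.84] op 0.27 q [-0.206  0.132  1.739 -0.002  1.312 -1.866]
zaxis [-0.0406  0.0068 -0.9992]
stand [ 0.00120183 -0.08862091]
```

send_rows(motion=[0,0.05,1.2,0,1.5,0,0.05,1.2,0,1.5,0,0.05,1.2,0,1.5,0,0.05,1.2,0,1.5,0,0.05,1.0,0,1.5,0,0,0.3,0,1.5])

```text
time: 12.75
eef_pos: [0.597, -0.0222, 0.1902]
tcp_rot: [0.675, 0.738, -0.011, -0.017]
contact_force: [-3.9, 1.5, 10.8]
opening: 0.266
```

```bash
python3 -c "
from h import *
s=st(); print('stand',W2S(s['eef_pos'])); grab('scene','s6');grab('wrist','w6')"
```

```text
t 12.75 p [ 0.597  -0.0222  0.1902] yaw 1.6598 F [-3.91  1.49 10.75] op 0.266 q [-0.206  0.176  1.785 -0.002  1.221 -1.865]
zaxis [-0.0408  0.0068 -0.9991]
stand [ 0.00119521 -0.08863495]
```

View pics/s6.png

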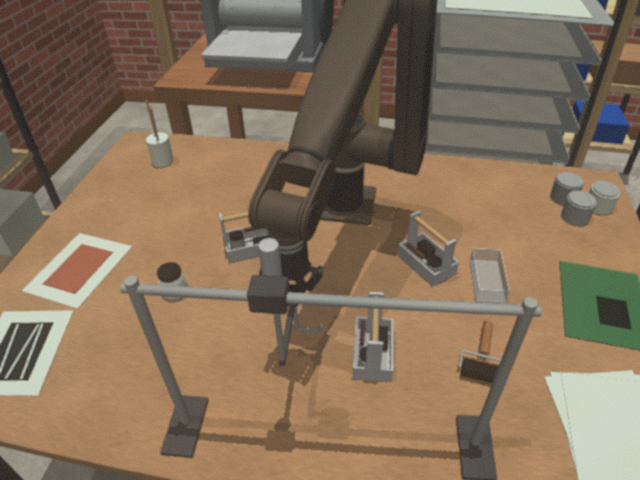

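View pics/w6.png

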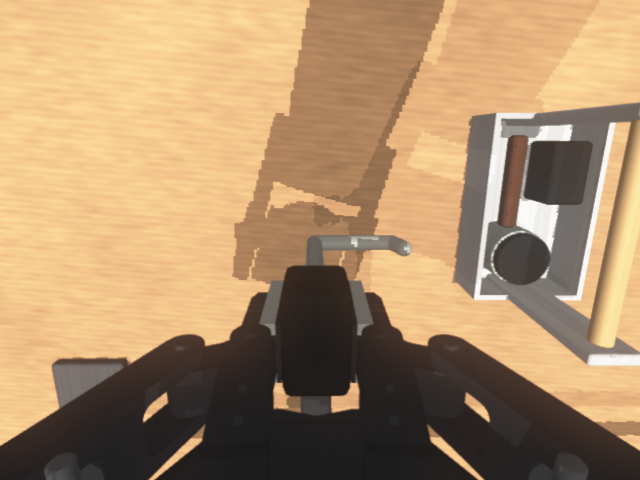

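send_rows(motion=[0,0,0.6,0,1.5,0.5,0,0.4,0,1.5,1,0,0.1,0,1.5,1.3,0,0,0,1.5,1.3,0,0,0,1.5,1.3,0,0,0,1.5])

```text
time: 13.45
eef_pos: [0.5925, 0.0288, 0.1954]
tcp_rot: [0.675, 0.737, -0.012, -0.016]
contact_force: [-4.4, -2.0, 10.5]
opening: 0.272
```

```bash
python3 -c "
from h import *
s=st(); print('stand',W2S(s['eef_pos']))"
```

```text
t 13.45 p [0.5925 0.0288 0.1954] yaw 1.6583 F [-4.41 -2.03 10.46] op 0.272 q [-1.220e-01  1.620e-01  1.792e+00 -1.000e-03  1.229e+00 -1.780e+00]
zaxis [-0.0407  0.0037 -0.9992]
stand [ 0.00119008 -0.03741108]
```

send_rows(motion=[0,0,1,0,1.5,0,0,0.9,0,1.5,0,0,0.7,0,1.5,0,0,0.4,0,1.5])

```text
time: 13.85
eef_pos: [0.5924, 0.0308, 0.177]
tcp_rot: [0.675, 0.738, -0.011, -0.016]
contact_force: [-5.0, -0.7, 13.1]
opening: 0.269
```

```bash
python3 -c "
from h import *
s=st(); print('stand',W2S(s['eef_pos']))"
```

```text
t 13.85 p [0.5924 0.0308 0.177 ] yaw 1.6598 F [-5.03 -0.7  13.06] op 0.269 q [-1.190e-01  1.790e-01  1.808e+00  1.000e-03  1.193e+00 -1.780e+00]
zaxis [-0.0381  0.0056 -0.9993]
stand [ 0.00123234 -0.03544085]
```

send_rows(motion=[0.8,0,0.25,0,1.5,1.2,0,0.25,0,1.5,1.2,0,0.25,0,1.5,1.2,0,0.25,0,1.5])

```text
time: 14.25
eef_pos: [0.5886, 0.0728, 0.1777]
tcp_rot: [0.675, 0.737, -0.012, -0.016]
contact_force: [-5.0, -2.9, 13.4]
opening: 0.265
```

```bash
python3 -c "
from h import *
s=st(); print('stand',W2S(s['eef_pos']),'lift',.3022-s['eef_pos'][2])"
```

```text
t 14.25 p [0.5886 0.0728 0.1777] yaw 1.6584 F [-5.01 -2.92 13.43] op 0.265 q [-0.049  0.178  1.807  0.003  1.196 -1.708]
zaxis [-0.0396  0.0043 -0.9992]
stand [0.0011811 0.006764 ] lift 0.12448201995854494
```

Good: 57 mm to go.

send_rows(motion=[1.2,0,0.25,0,1.5,1.2,0,0.25,0,1.5,1.2,0,0.25,0,1.5,1.0,0,0.25,0,1.5,0.6,0,0.25,0,1.5])

```text
time: 14.75
eef_pos: [0.5838, 0.1262, 0.1792]
tcp_rot: [0.675, 0.738, -0.012, -0.017]
contact_force: [-5.0, -2.3, 11.9]
opening: 0.269
```

```bash
python3 -c "
from h import *
s=st(); print('stand',W2S(s['eef_pos']),'lift',.3022-s['eef_pos'][2]); grab('wrist','w7');grab('scene','s7')"
```

```text
t 14.75 p [0.5838 0.1262 0.1792] yaw 1.6594 F [-5.03 -2.34 11.86] op 0.269 q [ 0.04   0.186  1.796  0.007  1.2   -1.622]
zaxis [-0.0403  0.0053 -0.9992]
stand [0.00114492 0.06036895] lift 0.1230498485987378
```

View pics/w7.png

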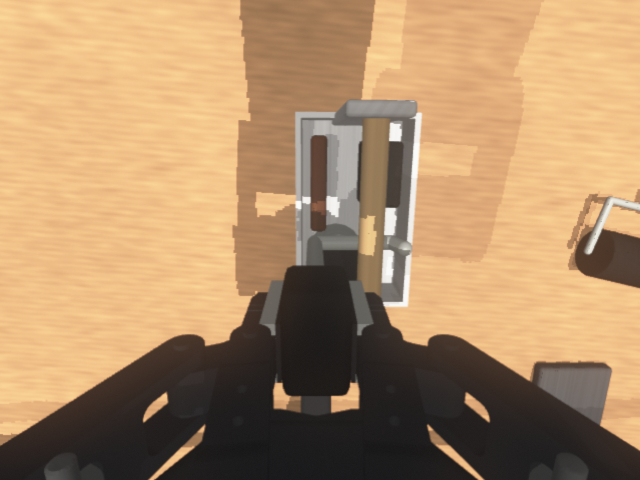

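View pics/s7.png

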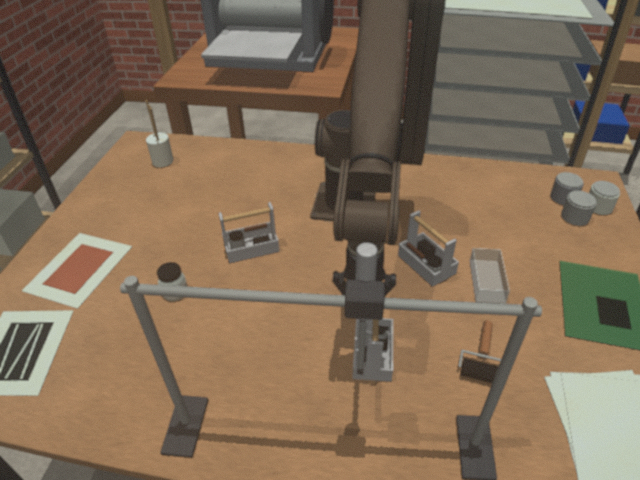

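send_rows(motion=[0.3,0,0,0,1.5,0,0,-0.2,0,1.5,0,0,-0.3,0,1.5,0,0,-0.3,0,1.5,0,0,-0.3,0,1.5])

```text
time: 15.35
eef_pos: [0.5834, 0.1305, 0.2023]
tcp_rot: [0.675, 0.738, -0.012, -0.018]
contact_force: [-5.4, -0.4, 10.3]
opening: 0.267
```

```bash
python3 -c "
from h import *
s=st(); print('stand',W2S(s['eef_pos']),'lift',.3022-s['eef_pos'][2])"
```

```text
t 15.35 p [0.5834 0.1305 0.2023] yaw 1.6603 F [-5.38 -0.36 10.28] op 0.267 q [ 0.047  0.165  1.775  0.01   1.244 -1.617]
zaxis [-0.0426  0.0072 -0.9991]
stand [0.00109267 0.06469413] lift 0.09986606218872979
```

send_rows(motion=[0,0,-0.2,0,1.5,0,0,-0.2,0,1.5,0,0,-0.2,0,1.5,0,0,-0.2,0,1.5])

```text
time: 15.75
eef_pos: [0.5833, 0.1305, 0.2152]
tcp_rot: [0.675, 0.738, -0.011, -0.018]
contact_force: [-0.0, 0.5, 1.8]
opening: 0.267
```

```bash
python3 -c "
from h import *
s=st(); print('stand',W2S(s['eef_pos']),'lift',.3022-s['eef_pos'][2]);grab('scene','s8');grab('wrist','w8')"
```

```text
t 15.75 p [0.5833 0.1305 0.2152] yaw 1.6601 F [-0.01  0.49  1.8 ] op 0.267 q [ 0.046  0.154  1.764  0.01   1.266 -1.617]
zaxis [-0.0425  0.0077 -0.9991]
stand [0.00104739 0.06468568] lift 0.08695319738228771
```

View pics/w8.png

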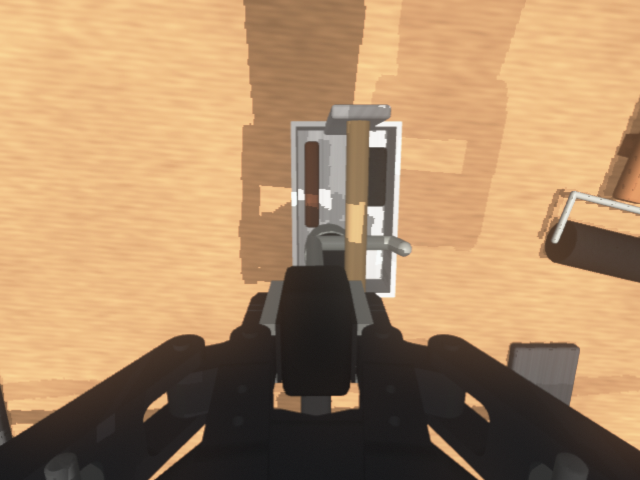

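send_rows(motion=[0,0,-0.3,0,1.5,0,0,-0.4,0,1.5,0,0,-0.4,0,1.5,0,0,-0.3,0,1.5,0,0,-0.2,0,1.5,0,0,0,0,1.5,0,0,0,0,1.5])

```text
time: 16.55
eef_pos: [0.5833, 0.1305, 0.2295]
tcp_rot: [0.674, 0.738, -0.013, -0.02]
contact_force: [-1.6, -0.1, 0.0]
opening: 0.269
```

```bash
cat > m.py <<'E'
from h import *
import sys
F=[];Z=[]
for i in range(int(sys.argv[1])):
    cams.read_camera('wrist'); s=ctrl.get_state(); F.append(s['contact_force']);Z.append(s['eef_pos'])
F=np.array(F);Z=np.array(Z);print('F',F.mean(0).round(3),F.std(0).round(3),'z',Z[[0,-1]].round(4),'lift',.3022-Z[:,2].mean()); print(F[:,2].round(2))
E
python3 m.py 8
```

```text
F [-1.451  0.416  0.509] [0.487 0.302 0.269] z [[0.5833 0.1305 0.2295]
 [0.5833 0.1305 0.2295]] lift 0.07270652603235372
[0.68 0.15 0.58 0.4  0.96 0.46 0.12 0.71]
```

send_rows(motion=[0,0,-0.3,0,1.5,0,0,-0.3,0,1.5,0,0,-0.2,0,1.5,0,0,0,0,1.5])

```text
time: 17.35
eef_pos: [0.5833, 0.1305, 0.2377]
tcp_rot: [0.674, 0.738, -0.013, -0.02]
contact_force: [-1.7, 0.3, 0.3]
opening: 0.267
```

```bash
python3 m.py 16
```

```text
F [-1.785  0.027  0.116] [0.682 0.545 0.392] z [[0.5832 0.1305 0.2375]
 [0.5832 0.1305 0.2371]] lift 0.06503159639805642
[ 0.53 -0.11  0.19 -0.62  0.61  0.38  0.14 -0.08  0.79  0.22  0.03  0.33
 -0.47  0.48 -0.38 -0.19]
```

send_rows(motion=[0,-0.1,-0.2,0,1.5,0,0,0,0,1.5])

```text
time: 18.35
eef_pos: [0.5833, 0.1306, 0.2397]
tcp_rot: [0.674, 0.738, -0.012, -0.019]
contact_force: [-1.7, 0.1, 1.1]
opening: 0.268
```

```bash
python3 m.py 16; python3 -c "
from h import *
im,d,pr=grab('scene','s9');c=full(d,pr)
q=c.reshape(-1,3);im,d,pr=grab('wrist','w9');cw=full(d,pr);hsv=cv2.cvtColor(im,cv2.COLOR_RGB2HSV)
m=(np.hypot(cw[...,0]-.58,cw[...,1]-.156)<.13)&(cw[...,2]>.12)&(cw[...,2]<.19)&(hsv[...,1]>90);b=cw[m];mu=b.mean(0);v=np.linalg.svd(b-mu,full_matrices=False)[2][0];print(len(b),mu,v)
"
```

```text
F [-0.021  0.635 -0.01 ] [0.556 0.473 0.479] z [[0.5833 0.1305 0.2394]
 [0.5833 0.1306 0.2391]] lift 0.06306507341527051
[-0.16 -1.02  0.33 -0.07  0.59 -0.36  0.61 -0.52  0.69 -0.03 -0.22  0.17
  0.38 -0.14 -0.75  0.34]
3254 [0.5526531  0.15405844 0.15538157] [0.99229334 0.08233012 0.09260491]
```

View pics/s9.png

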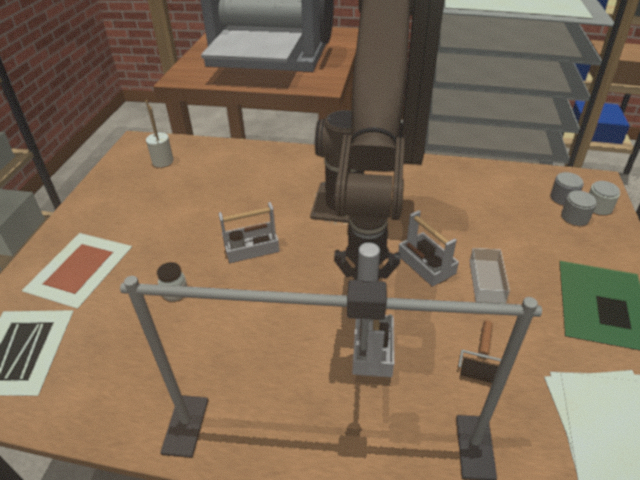

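View pics/w9.png

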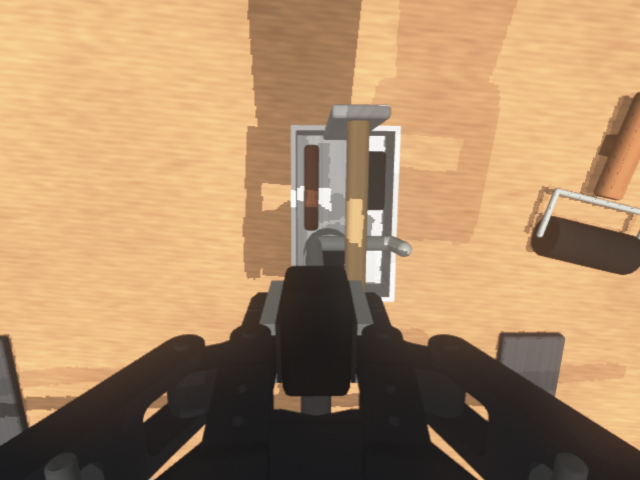

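```bash
python3 -c "
from h import *
f=np.load('w9.npz');pr=list(P('wrist'));pr[2]=f['T'];c=full(f['d'],pr)
for u in (294,397):
  for v in (150,200,240,280):
    w=c[v-3:v+4,u-4:u+5].reshape(-1,3); w=w[np.isfinite(w[:,2])]; k=w[w[:,2]>.05]; print(u,v,len(k),k.max(0).round(4) if len(k) else 0, np.median(k,0).round(4) if len(k) else 0)
"
```

```text
294 150 35 [0.5319 0.111  0.0682] [0.5293 0.1092 0.0665]
294 200 35 [0.5729 0.1143 0.0727] [0.5702 0.1124 0.0709]
294 240 42 [0.6121 0.1175 0.0755] [0.6047 0.1155 0.0735]
294 280 63 [0.5677 0.1228 0.2632] [0.5671 0.1213 0.2597]
397 150 42 [0.5246 0.1963 0.0679] [0.5219 0.1936 0.0658]
397 200 29 [0.5655 0.2    0.0723] [0.5628 0.1978 0.0703]
397 240 54 [0.579  0.1859 0.1572] [0.5772 0.1834 0.1513]
397 280 7 [0.6343 0.2052 0.0779] [0.6319 0.2048 0.0761]
```

send_rows(motion=[0,0,0,0,3.2,0,0,0,0,4.5,0,0,0,0,6.5,0,0,0,0,8.5,0,0,0,0,8.5], grip_force=20)

```text
time: 19.75
eef_pos: [0.5831, 0.1309, 0.239]
tcp_rot: [0.675, 0.738, -0.011, -0.02]
contact_force: [-0.5, 0.3, -0.1]
opening: 0.99
```

```bash
python3 -c "
from h import *
st();grab('wrist','w10');f=np.load('w10.npz')"
```

```text
t 19.75 p [0.5831 0.1309 0.239 ] yaw 1.6593 F [-0.55  0.33 -0.11] op 0.99 q [ 0.046  0.135  1.74   0.013  1.311 -1.618]
zaxis [-0.0453  0.0107 -0.9989]
```

View pics/w10.png

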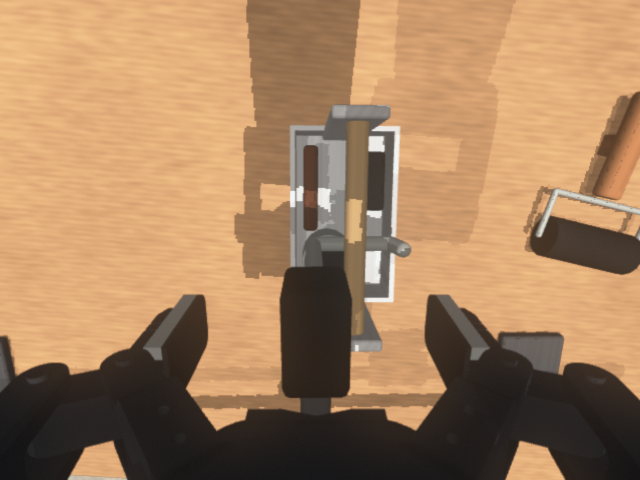

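send_rows(motion=[0,0,-0.8,0,8.5,0,0,-1.5,0,8.5,0,0,-2,0,8.5,0,0,-2,0,8.5,0,0,-2.5,0,8.5,0,0,-2.5,0,8.5,0,0,-2,0,8.5,0,0,-1,0,8.5,0,0,0,0,8.5,0,0,0,0,8.5,0,0,0,0,8.5,0,0,0,0,8.5])

```text
time: 21.0
eef_pos: [0.5896, 0.1293, 0.3957]
tcp_rot: [0.675, 0.738, -0.009, -0.019]
contact_force: [1.1, 0.4, -0.1]
opening: 0.998
```

```bash
cat > fin.py <<'E'
from h import *
st()
for i in range(3):
    im,d,pr=grab('wrist','w11_%d'%i);cw=full(d,pr);hsv=cv2.cvtColor(im,cv2.COLOR_RGB2HSV)
    m=(np.hypot(cw[...,0]-.58,cw[...,1]-.156)<.13)&(cw[...,2]>.11)&(cw[...,2]<.19)&(hsv[...,1]>90);b=cw[m];mu=b.mean(0);v=np.linalg.svd(b-mu,full_matrices=False)[2][0];t=(b-mu)@v;ctr=mu+v*(t.min()+t.max())/2;print(len(b),ctr,v,W2S(ctr))
    q=cw.reshape(-1,3);q=q[(np.hypot(q[:,0]-.585,q[:,1]-.13)<.04)&(q[:,2]>.24)&(q[:,2]<.30)];print('knob',len(q),W2S(q).mean(0),np.median(q[:,2]))
grab('scene','s11')
E
python3 fin.py
```

```text
t 21.0 p [0.5896 0.1293 0.3957] yaw 1.6595 F [ 1.11  0.44 -0.12] op 0.998 q [ 0.043  0.074  1.526  0.013  1.581 -1.617]
zaxis [-0.0401  0.0111 -0.9991]
1628 [0.56902765 0.1555639  0.15745539] [0.99275079 0.07569901 0.09335702] [-0.01099112  0.09088915]
knob 2114 [0.0059589  0.06443851] 0.2710744531375259
1620 [0.57210834 0.15590472 0.15784045] [0.99286477 0.07541803 0.09236704] [-0.00789238  0.09095666]
knob 2110 [0.00609518 0.06442981] 0.27112845909450656
1628 [0.56884323 0.15563349 0.15747341] [0.99266549 0.07587683 0.09411661] [-0.01116869  0.09097475]
knob 2108 [0.00617073 0.06442117] 0.2711093674420574
```

View pics/w11_2.png

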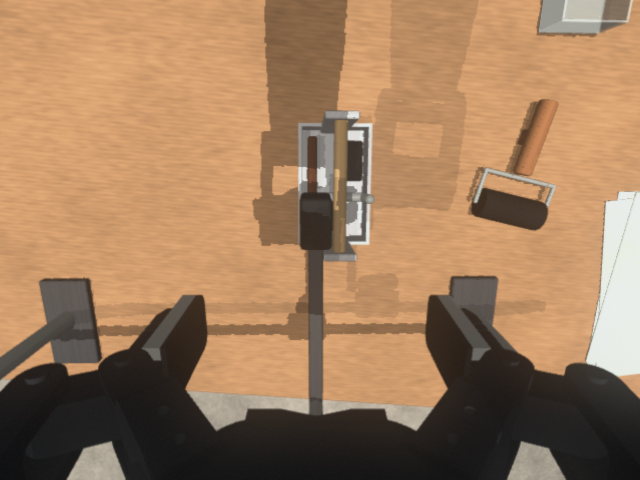

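View pics/s11.png

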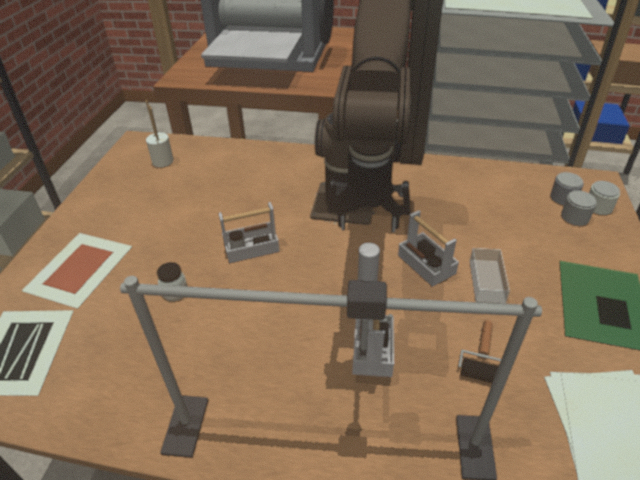

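```bash
python3 -c "
from plant import workorder
print(workorder.sign_off())"
```

```text
the job is handed in; nothing more can be done
None
```

The tote is hanging on the hook, released and still, and the job was handed in at about 21 s. No verdict was reported.

**What I did:**
- **Tote:** I took the farthest of the three look-alikes, 0.45 m from the base. I carried it by its bar and stood it at about (0.574, 0.156), 91 mm to the +y side of the stand's origin, with the bar within about 0.02 rad of square to the hook's arm.
- **Hook:** I pulled it down by the knob to lift ≈ 0.125 m and slid it until the arm was under the bar, with the tote still standing. Then I eased it up.
- **Letting go:** I opened the fingers at lift ≈ 0.063 m, where the mean vertical force over 16 readings was about 0 N. Single readings scatter by about 0.5 N.

**Last checks:**
- **Motion:** The knob did not visibly move when the fingers opened. After I backed off, three pictures gave the same knob height to within 0.1 mm.
- **Position:** The bar's centre is about 151 mm up, in line with the seat along the arm to about 1 mm. The bar's middle is 8–17 mm from the hook along the bar, with a limit of 30 mm.
- **Level:** The tote is not perfectly level. It tilts about 5° along the bar (limit 15°), with no sideways roll seen.
- **Clearance:** From the pictures, the underside is about 26 mm above the bench in the middle but only about 19 mm at its low end. The handle-height limit of 145 mm is met.
- **Jar, roller and tray:** They look unmoved in the last picture; I did not measure them again.

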